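Push the sample carrier between the posts to the camera stop

TASK

Without gripping or lifting it, push the blue sample carrier along the table through the narrow gap between the two aluminium posts, until it is right through and its front edge sits square and flush against the yellow stop bar in front of the camera. Push it by its blue base only: the glass target standing on it must not be touched, the carrier must stay flat on the table, and the tape roll, bottle and screwdriver must be left where they are. Finish with the arm clear of everything.

Things in the scene. Friction and masses are not known exactly. Their poses are not given: they have to be found in the camera images.
- station: Fixed camera station. Origin on the table midway between its two round aluminium posts (30 mm diameter, 40 mm tall, centres at y = +48 and -48 mm, so the gap is 66 mm wide). +x points through the gap to the stop bar and camera, roughly to the robot's left (world +y), z up; place and turn vary. Black camera behind the bar: x = 137 to 233 mm, 60 mm wide, 66 mm tall.
- stop (a point): Point on the table at the middle of the yellow stop bar's face towards the gap, 102 mm along station +x from the line of the posts. The bar is fixed, 12 mm thick, 90 mm wide (station y), 20 mm tall. When the carrier is home its rear face is 6 mm past the line of post centres, so the pushing fingers follow it in between the posts.
- carrier: Loose blue carrier, 0.26 to 0.52 kg, flat block 96 mm long (its x), 60 wide (y), 25 tall, edges rounded 3 mm. Origin at the centre of its underside; +x is its front, where the glass target stands. Starts 150 to 190 mm before the gap, up to 30 mm off its centre line, turned up to 0.5 rad from station x. Slides with dry friction, unguided. Home: origin 54 mm past the line of posts, on the centre line.
- target: Glass target in an aluminium frame fixed upright on the carrier: 6 mm thick in x, 50 mm wide in y, 27 mm tall. Origin at the middle of its lower edge, on the carrier's top, 30 mm ahead of the carrier's centre; its top is 52 mm above the table. Not to be touched.
- tape: Bystander: loose roll of green tape lying flat, 60 mm outside diameter, 38 mm hole, 19 mm tall; origin at the centre of its underside.
- bottle: Bystander: small amber glass bottle with white cap standing upright, 34 mm diameter, 75 mm tall; origin at the centre of its underside.
- driver: Bystander: screwdriver about 150 mm long lying on the table beside the camera; its x runs along the shaft, origin near its middle, on the table.
Things that resemble listed ones, but are neither listed nor needed, are in the scene too. Several things have the shape of the carrier; the one meant has the colours described above.

How it is judged:
By the outcome, as a careful person would: the job done as asked, in the order asked, and still so for the second after the job is handed in, with the robot touching nothing.
It also fails if it takes over 72 s, if anything falls off the work surface, if the arm or the gripper's body presses on something with over 40 N, if the wrist force passes 120 N, or if a joint passes its speed limit or range.

ROBOT

A 7-joint arm with a two-finger parallel gripper is mounted at the origin on the work surface. World frame = base frame: x ahead of the robot, y to its left, z up, the work surface at z = 0. Lengths are in m, angles in degrees, forces in N, time in s.
With the tool pointing down it reaches from about 0.4 to 0.875 m from the base axis. Payload 6.5 kg.
Tool frame: the origin (TCP) lies at the very end of the fingers, on their centre line; the grasp point (between the pads) lies 19 mm behind it; z points along the fingers, y is the line along which they close (so a half turn about z gives the same grasp; the last joint's range is limited). The gripper opens to 88 mm and grips with 3 to 60 N. Pads are 18 mm wide; open, the fingers measure 123 mm over their backs; the gripper's body (75 mm by 187 mm) begins 45 mm behind the grasp point.
Start: joints at [64.103, 30.733, -0.252, 88.115, 0.149, 61.152, -4.079], TCP at [0.245, -0.602, 0.239] pointing down, gripper open.
Joint ranges: [-154.64, 154.64], [-21.42, 123.67], [-72.66, 72.17], [13.99, 137.28], [-74.86, 254.86], [10.95, 109.41], [-158.01, 158.01]. Speed limits (degrees/s): [136.94, 136.94, 180, 180, 180, 180, 180].

INTERFACE

Orientations are given as [roll, pitch, yaw] about the fixed x, y, z axes, in that order (R = Rz(yaw) Ry(pitch) Rx(roll)).
In Python, from workcell import sensors, vision, bot gives the robot as it stands.
- The arm moves only by the tool drive_tool, never from a script. Its argument "motion" is a list of rows, each a list of 7 numbers: the turn, a rotation vector about the tool's x, y, z in rad, then the shift along the tool's x, y, z in mm, then the opening, from 0 (shut) to 1 (fully open). In form: [[wx, wy, wz, tx, ty, tz, claw], ...]. A call has 1 to 20 rows; each row shifts and turns the commanded pose from where the row before left it, along the tool's axes as they then stand; what a row does not reach is not made up. A row lasts 1/12 s, in which the tool goes at most 41.7 mm and 7.16 degrees, less where a joint would pass 70% of its speed; a pose out of reach is approached as far as the arm can. A call with a gripper value outside its range is refused whole. The fingers move at their own pace and stop on an object; "newtons" is the grip in N (left out, the last holds). Time passes only in rows, so rows that do not move let the fingers close. It gives the time, the measured TCP pose, the force, the opening and the grip force at its end, in the units of the state.
- sensors.get_state(): the state, without advancing time (a new reading comes with each control period).
- vision.grab_frame(name): name is "side" or "top" or "wrist"; returns a dict with "color" (400x640x3 uint8, red, green, blue), "fov_y" (degrees; the focal length in pixels is half the picture's height over the tangent of half this angle, whatever the lens; pixels are square), "cx", "cy" (the principal point, pixels), "extrinsics" (4x4, takes a point from world to camera coordinates); the wrist camera has in their place "T_tool_cam" (4x4, takes a point from camera to tool coordinates, whose origin is the TCP and whose axes are the flange's). Camera axes: x right, y up, looking along -z (the intrinsics and any distortion apply to the point x, -y, -z); pixel columns grow to the right and rows downward; lengths in m; the calibration is good to about 2 mm. A picture is of the moment at which its call begins: read the wrist's pose just before it. There is no depth.
- bot.sign_off(): hands the job in; it is judged then, once.
The state is a dict: "time_s": time; "qpos": joint angles; "qvel": joint speeds; "tau": joint torques, N m; "ee_pos": TCP position; "eef_rot": TCP orientation; "force": force on the tool from outside, world axes, zero at the start; "torque": the same for the moment, N m; "opening": finger opening in m; "grip_force": force on a finger pad.
Only numpy, scipy, OpenCV 4.12 (cv2) and the standard library are available. Lean on these libraries where they do the work, as an engineer would, in place of code of your own. Each camera call takes 0.05 s, during which the arm holds its last target. There are 200 camera calls.

## Working session

There is one attempt and no reset: what is moved stays moved. The work goes in short steps, Python scripts to look and compute and a tool call to move; the robot and the scene stay as the last step left them, time stands still between calls to the robot, and variables do not carry over. Pictures are saved under pics/ and viewed, at most 15 in all, crops included, and the job is handed in when it is done.

Besides the shell and the picture viewer there is one more tool, called after ">>>" as name([rows], argument=value, ...), one row to a line, values as JSON. drive_tool: Moves the arm, as the interface text tells. Its arguments: {"type":"object","properties":{"motion":{"type":"array"},"newtons":{"type":"number"}},"required":["motion"]}

```bash
mkdir -p pics
cat > h.py <<'E'
import numpy as np,cv2
from workcell import sensors,vision,bot
def grab(n):
    f=vision.grab_frame(n); return f
def save(f,p): cv2.imwrite(p,f["color"][:,:,::-1])
def ray(f,u,v):
    F=200/np.tan(np.radians(f["fov_y"])/2)
    E=np.array(f["extrinsics"]);R=E[:3,:3];t=E[:3,3]
    d=np.array([(u-f["cx"])/F,-(v-f["cy"])/F,-1.])
    return -R.T@t,R.T@d
def onz(f,u,v,z):
    o,d=ray(f,u,v); return o+d*(z-o[2])/d[2]
def proj(f,p):
    F=200/np.tan(np.radians(f["fov_y"])/2)
    E=np.array(f["extrinsics"]);c=E[:3,:3]@np.array(p)+E[:3,3]
    return f["cx"]+F*c[0]/-c[2], f["cy"]-F*c[1]/-c[2]
E
python3 - <<'E'
from h import *
for n in("top","side"):
    f=grab(n);save(f,f"pics/{n}0.png")
    print(n,{k:(np.round(v,4).tolist() if k=="extrinsics" else v) for k,v in f.items() if k!="color"})
print(sensors.get_state())
E
```

```text
top {'fov_y': 48.1383778768964, 'cx': 322.6348751020819, 'cy': 197.37059121151054, 'extrinsics': [[-0.0155, -0.9995, -0.0281, 0.0976], [0.9953, -0.0181, 0.0948, -0.5595], [-0.0953, -0.0265, 0.9951, -1.0569], [0.0, 0.0, 0.0, 1.0]]}
side {'fov_y': 54.78882300223631, 'cx': 315.9222937847391, 'cy': 200.61719796048035, 'extrinsics': [[0.821, -0.5708, 0.0134, -0.4048], [0.3907, 0.5787, 0.7159, -0.3069], [-0.4163, -0.5825, 0.6981, -0.5315], [0.0, 0.0, 0.0, 1.0]]}
{'time_s': 0.1, 'qpos': array([64.10290322, 30.77354888, -0.25309499, 88.16299104,  0.14988484,
       61.15110575, -4.08011596]), 'qvel': array([ 0.03542273, -0.04328681,  0.04194311, -0.10314876,  0.07415198,
        0.0076745 , -0.02048844]), 'tau': array([ 2.71148259e-03, -5.72071338e+01,  9.93890427e-01, -2.52227354e+01,
       -5.61680936e-02,  1.33869174e-02,  6.91250125e-05]), 'ee_pos': array([ 0.24436121, -0.60174299,  0.23793637]), 'eef_rot': array([-1.79913022e+02,  7.88682732e-03,  2.21069639e+01]), 'force': array([-0.2540581 , -0.05145717,  0.28751774]), 'torque': array([-0.01094165,  0.0086897 ,  0.04698973]), 'grip_force': 0.0, 'opening': 0.08853653486483896}
```

View pics/top0.png

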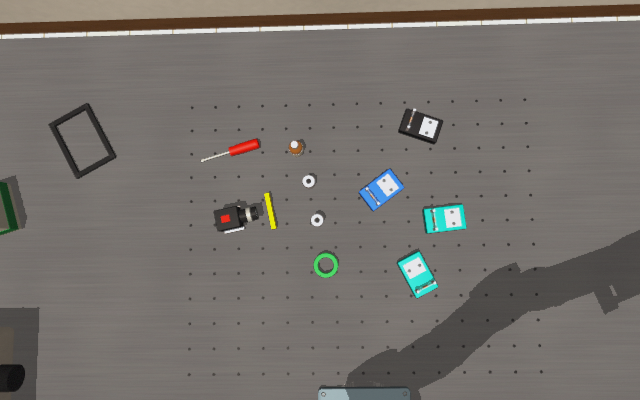

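View pics/side0.png

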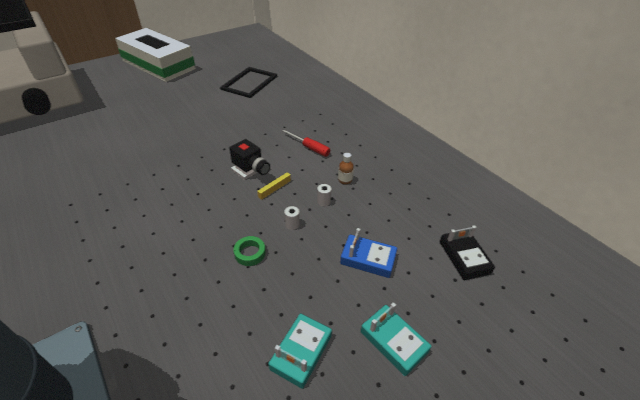

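The top view shows the blue carrier at about (382,189), with its target at the lower left. The posts are at (308,181) and (317,220) and the yellow bar is at (270,211). Carrier-shaped things: blue (382,189), black (421,126), teal (445,218) and teal (418,274). Only the first one is blue, so I'll confirm it in a crop and measure.

```bash
cat >> h.py <<'E'
def mask(f,name):
    h=cv2.cvtColor(f["color"],cv2.COLOR_RGB2HSV)
    lo,hi={"blue":((106,120,60),(125,255,255)),"yellow":((22,120,80),(35,255,255)),"green":((50,120,50),(75,255,255))}[name]
    return cv2.inRange(h,lo,hi)
def big(m):
    c,_=cv2.findContours(m,cv2.RETR_EXTERNAL,cv2.CHAIN_APPROX_NONE)
    return max(c,key=cv2.contourArea)
def rect(f,name,z):
    c=big(mask(f,name))[:,0,:].astype(float)
    P=np.array([onz(f,u,v,z)[:2] for u,v in c],np.float32)*1000
    return cv2.minAreaRect(P)
E
python3 - <<'E'
from h import *
f=grab("top")
c=f["color"][90:300,190:480,::-1];cv2.imwrite("pics/crop.png",cv2.resize(c,None,fx=2.7,fy=2.7,interpolation=cv2.INTER_CUBIC))
print(rect(f,"blue",.02),rect(f,"yellow",.02))
for u,v,z in((308.5,181,.04),(317,220,.04),(372,198,.04),(296,147,.07),(326,265,.015)): print(onz(f,u,v,z)*1000)
s=grab("side")
for u,v,z in((324.5,188,.04),(292,211,.04)): print(onz(s,u,v,z)*1000)
print(rect(s,"blue",.02),rect(s,"yellow",.02))
w=grab("wrist"); print({k:(np.round(v,4).tolist() if k[0]=="T" else v) for k,v in w.items() if k!="color"})
E
```

```text
((579.3777465820312, -53.85972595214844), (59.88296890258789, 97.2503433227539), 35.8197135925293) ((532.2927856445312, 217.48745727539062), (90.47140502929688, 14.510445594787598), 11.471458435058594)
[600.1013153  121.30763142  40.        ]
[505.94481562 102.17981239  40.        ]
[556.26595845 -29.99740974  40.        ]
[677.46994335 148.06763869  70.        ]
[398.0015171   82.96809881  15.        ]
[599.85430187 122.46577607  40.        ]
[505.79244372 103.38248007  40.        ]
((572.6719970703125, -55.72055435180664), (74.922607421875, 97.34532928466797), 35.64081573486328) ((529.98681640625, 214.14578247070312), (90.42920684814453, 21.97904396057129), 11.04088020324707)
{'fov_y': 64.42714542191617, 'cx': 319.71302648918964, 'cy': 199.0994245370351, 'T_tool_cam': [[0.0001, 0.9519, 0.3064, 0.0782], [1.0, 0.0003, -0.0012, -0.0004], [-0.0013, 0.3064, -0.9519, -0.1452], [0.0, 0.0, 0.0, 1.0]]}
```

View pics/crop.png

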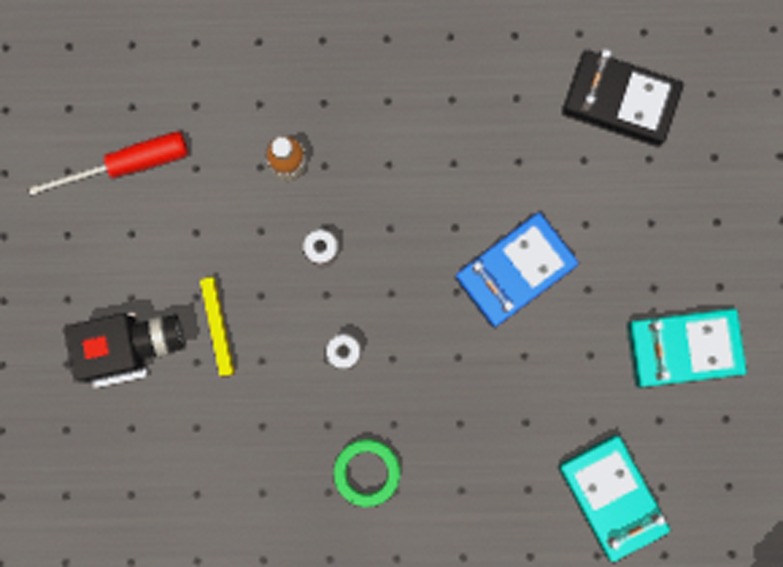

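The crop confirms the blue carrier, at about (517,268) in the crop, with its glass towards the gap. In station coordinates it is at about (-168, +7) mm, yaw +24°. My plan is to turn it clockwise with closed fingers on its left side near the front, then push it flat from behind. First I'll travel beside it.

>>> drive_tool([
  [0,0,0,27.1,-26,0,0],
  [0,0,0,27.1,-26,0,0],
  [0,0,0,27.1,-26,0,0],
  [0,0,0,27.1,-26,0,0],
  [0,0,0,27.1,-26,0,0],
  [0,0,0,27.1,-26,0,0],
  [0,0,0,27.1,-26,0,0],
  [0,0,0,27.1,-26,0,0],
  [0,0,0,27.1,-26,0,0],
  [0,0,0,27.1,-26,0,0],
  [0,0,0,27.1,-26,0,0],
  [0,0,0,27.1,-26,0,0],
  [0,0,0,27.1,-26,0,0],
  [0,0,0,27.1,-26,0,0],
  [0,0,0,27.1,-26,0,0],
  [0,0,0,27.1,-26,0,0],
], newtons=20)

```text
time_s: 1.58
ee_pos: [0.4902, -0.0519, 0.2389]
eef_rot: [180.0, -0.0, 22.1]
force: [0.9, 0.0, 0.3]
opening: 0.0007
grip_force: 0.0
```

>>> drive_tool([
  [0,0,-0.1155,0,0,10,0],
  [0,0,-0.1155,0,0,10,0],
  [0,0,-0.1155,0,0,10,0],
  [0,0,-0.1155,0,0,10,0],
  [0,0,-0.1155,0,0,10,0],
  [0,0,-0.1155,0,0,10,0],
  [0,0,-0.1155,0,0,10,0],
  [0,0,-0.1155,0,0,10,0],
  [0,0,-0.1155,0,0,10,0],
  [0,0,-0.1155,0,0,10,0],
  [0,0,-0.1155,0,0,10,0],
  [0,0,-0.1155,0,0,10,0],
  [0,0,0,0,0,0,0],
  [0,0,0,0,0,0,0],
])

```text
time_s: 2.75
ee_pos: [0.4895, -0.0536, 0.1185]
eef_rot: [-179.9, -0.0, 101.3]
force: [0.2, 0.1, 0.2]
opening: 0.0001
grip_force: 0.0
```

```bash
cat >> h.py <<'E'
from scipy.spatial.transform import Rotation as Ro
def wrist():
    s=sensors.get_state(); f=vision.grab_frame("wrist")
    T=np.eye(4);T[:3,:3]=Ro.from_euler("xyz",s["eef_rot"],degrees=True).as_matrix();T[:3,3]=s["ee_pos"]
    f["extrinsics"]=np.linalg.inv(T@np.array(f["T_tool_cam"])); return f
O=np.array([553.,112.3]);A=np.radians(11.5)
M=np.array([[-np.sin(A),np.cos(A)],[-np.cos(A),-np.sin(A)]])
def st(p): return M@(np.asarray(p,float)[:2]-O)
def carrier(f,z=.022):
    (c,(w,h),a)=rect(f,"blue",z)
    if w>h: w,h,a=h,w,a-90
    y=(a+90-101.5+90)%180-90
    return np.round(st(c),1),round(y,1),(round(w,1),round(h,1))
def tcp():
    s=sensors.get_state(); return np.round(st(s["ee_pos"]*1000),1),s["ee_pos"][2]*1000,s["eef_rot"][2]-101.5,np.round(s["force"],1),s["time_s"]
E
python3 - <<'E'
from h import *
w=wrist();save(w,"pics/w1.png")
print(tcp(),carrier(w),carrier(grab("top")))
E
```

```text
(array([-150.1,   94.9]), np.float64(118.97785883101785), np.float64(-0.2035318633833043), array([0.6, 0.1, 1. ]), 2.8) (array([-165.5,   11.7]), 24.4, (60.2, 101.6)) (array([-188.1,  -29.9]), 0.0, (14.1, 34.9))
```

View pics/w1.png

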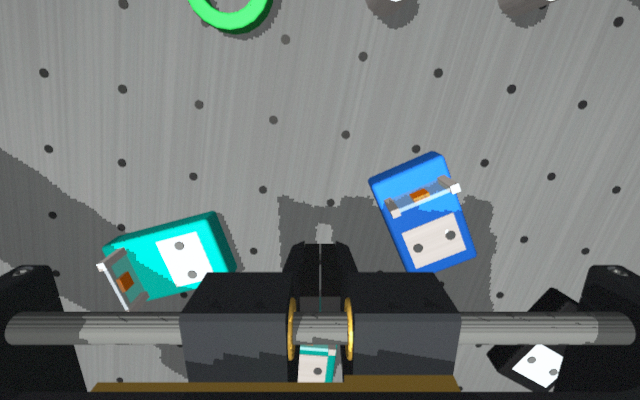

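>>> drive_tool([
  [0,0,0,3,0,22,0],
  [0,0,0,3,0,22,0],
  [0,0,0,3,0,22,0],
  [0,0,0,3,0,22,0],
  [0,0,0,0,0,22,0],
  [0,0,0,0,6,0,0],
  [0,0,0,0,6,0,0],
  [0,0,0,0,5,0,0],
  [0,0,0,0,4,0,0],
  [0,0,0,0,4,0,0],
  [0,0,0,0,4,0,0],
  [0,0,0,0,4,0,0],
  [0,0,0,0,4,0,0],
  [0,0,0,0,3,0,0],
  [0,0,0,0,0,0,0],
  [0,0,0,0,0,0,0],
])

```text
time_s: 4.18
ee_pos: [0.5271, -0.0339, 0.0088]
eef_rot: [179.9, 0.0, 101.5]
force: [-0.2, -0.6, 0.3]
opening: 0.0004
grip_force: 0.0
```

Run:
```python
from h import *
w=wrist();save(w,"pics/w2.png")
print(tcp(),carrier(w))
```

```text
(array([-138.2,   54.6]), np.float64(8.720292579322154), np.float64(0.010387634804502), array([-0.9,  0.5, -1. ]), 4.2333) (array([-127.4,   10.1]), -85.6, (30.0, 63.2))
```

View pics/w2.png

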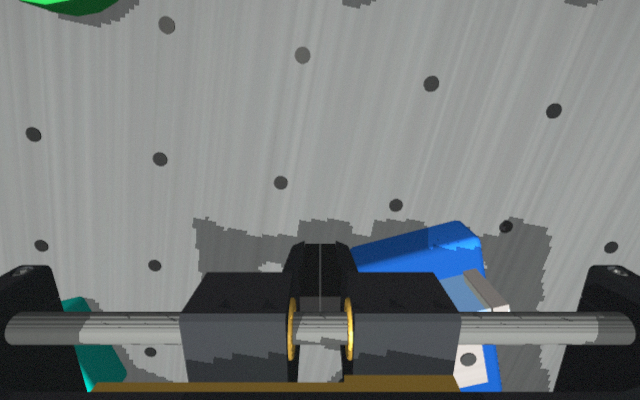

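Run:
```python
from h import *
w=wrist()
c=cv2.approxPolyDP(big(mask(w,"blue")),5,True)[:,0]
for u,v in c: print((u,v),np.round(st(onz(w,float(u),float(v),.023)*1000),1))
s=grab("side"); print(carrier(s)); 
c=cv2.approxPolyDP(big(mask(s,"blue")),3,True)[:,0]
for u,v in c: print((u,v),np.round(st(onz(s,float(u),float(v),.023)*1000),1))
a=s["color"][160:310,230:480,::-1];cv2.imwrite("pics/s2.png",cv2.resize(a,None,fx=3,fy=3))
```

```text
(np.int32(485), np.int32(277)) [-139.4  -21.8]
(np.int32(481), np.int32(245)) [-122.8  -17.3]
(np.int32(477), np.int32(251)) [-125.8  -15.9]
(np.int32(443), np.int32(246)) [-1.233e+02 -1.000e-01]
(np.int32(480), np.int32(242)) [-121.3  -16.6]
(np.int32(460), np.int32(221)) [-111.    -6.2]
(np.int32(350), np.int32(250)) [-125.3   42.2]
(np.int32(358), np.int32(272)) [-136.7   38.1]
(np.int32(432), np.int32(272)) [-136.7    3.5]
(np.int32(439), np.int32(280)) [-141.    -0.3]
(np.int32(475), np.int32(267)) [-134.1  -16.3]
(array([-180.3,    2.4]), 16.4, (74.5, 83.6))
(np.int32(370), np.int32(235)) [-143.   -24.4]
(np.int32(350), np.int32(260)) [-154.    49.3]
(np.int32(391), np.int32(277)) [-230.2   27.1]
(np.int32(403), np.int32(248)) [-207.9  -42.6]
```

View pics/s2.png

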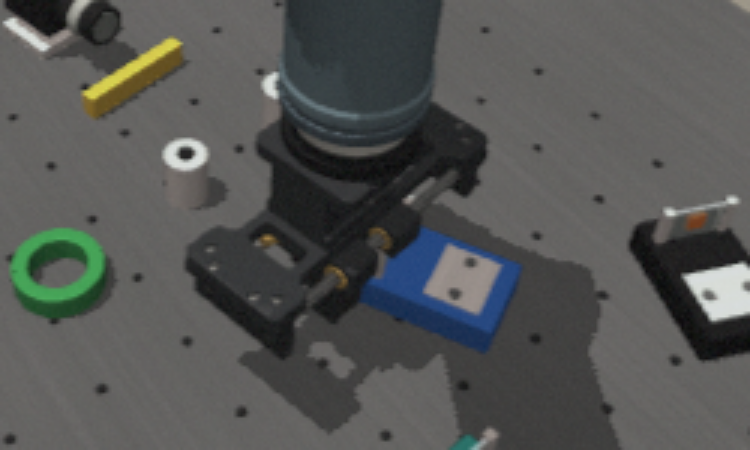

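>>> drive_tool([
  [0,0,0,0,-12,0,0],
  [0,0,0,0,-10,-20,0],
  [0,0,0,-10,0,-35,0],
  [0,0,0,-30,0,-35,0],
  [0,0,0,-30,0,-20,0],
  [0,0,0,-30,0,0,0],
  [0,0,0,0,0,0,0],
  [0,0,0,0,0,0,0],
])

```text
time_s: 5.0
ee_pos: [0.5245, -0.1358, 0.1155]
eef_rot: [180.0, 0.1, 101.3]
force: [0.0, -0.1, 0.3]
opening: -0.0001
grip_force: 0.0
```

```bash
cat >> h.py <<'E'
def corners(f,z=.022,e=4):
    c=cv2.approxPolyDP(big(mask(f,"blue")),e,True)[:,0]
    for u,v in c: print((int(u),int(v)),np.round(st(onz(f,float(u),float(v),z)*1000),1))
E
python3 - <<'E'
from h import *
w=wrist();save(w,"pics/w3.png")
print(tcp(),carrier(w));corners(w);print(carrier(grab("side")))
E
```

```text
(array([-235.4,   77.3]), np.float64(115.18249099451788), np.float64(-0.06503168443659035), array([-1. ,  0.6, -0. ]), 5.05) (array([-172.8,    0.7]), 16.2, (63.0, 95.7))
(458, 36) [-119.2  -15.4]
(371, 66) [-137.8   42.7]
(396, 178) [-218.1   19.7]
(403, 187) [-225.3   13.7]
(477, 167) [-209.7  -41.7]
(464, 69) [-140.   -22.3]
(391, 90) [-153.7   27.8]
(397, 98) [-159.1   23.1]
(434, 81) [-147.8   -2.2]
(464, 78) [-145.9  -23.1]
(476, 167) [-209.7  -40.9]
(405, 187) [-225.3   12.2]
(376, 63) [-135.9   39.3]
(456, 36) [-119.2  -14. ]
(462, 54) [-130.4  -19.6]
(458, 59) [-133.6  -17.2]
(array([-211.2,    7. ]), -73.5, (26.9, 48.0))
```

View pics/w3.png

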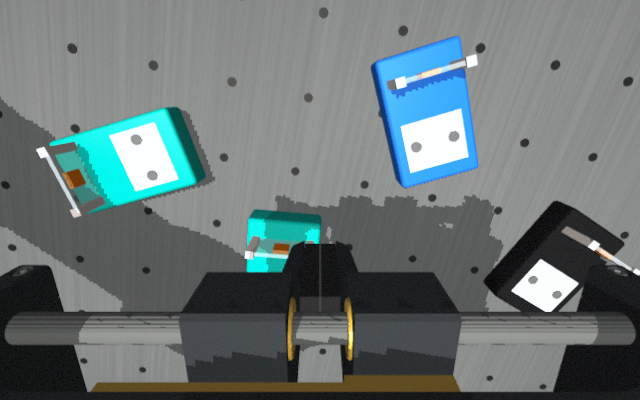

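Yaw is now about 16°, at (-172, -1). The rear-left corner is rearmost, so a flat two-finger push from behind, square to the station, will align it.

>>> drive_tool([
  [0,0,0,-5,19,0,0.17],
  [0,0,0,-5,19,0,0.17],
  [0,0,0,-5,19,0,0.17],
  [0,0,0,-5,20,0,0.17],
  [0,0,0,0,0,35,0.17],
  [0,0,0,0,0,36,0.17],
  [0,0,0,0,0,35,0.17],
  [0,0,0,6,0,0,0.17],
  [0,0,0,6,0,0,0.17],
  [0,0,0,4,0,0,0.17],
  [0,0,0,4,0,0,0.17],
  [0,0,0,4,0,0,0.17],
  [0,0,0,4,0,0,0.17],
  [0,0,0,4,0,0,0.17],
  [0,0,0,4,0,0,0.17],
  [0,0,0,4,0,0,0.17],
  [0,0,0,4,0,0,0.17],
  [0,0,0,4,0,0,0.17],
  [0,0,0,0,0,0,0.17],
  [0,0,0,0,0,0,0.17],
])

```text
time_s: 6.77
ee_pos: [0.594, -0.0894, 0.0091]
eef_rot: [-180.0, -0.1, 101.6]
force: [-0.3, -0.0, 0.6]
opening: 0.0149
grip_force: 0.0
```

Run:
```python
from h import *
w=wrist();save(w,"pics/w4.png")
print(tcp());corners(w)
```

```text
(array([-2.06e+02,  1.00e-01]), np.float64(9.066364912850057), np.float64(0.05532889672591068), array([ 0.7, -0.6, -0.3]), 6.8167)
(412, 65) [-114.6  -34. ]
(387, 70) [-116.4  -24.5]
(385, 61) [-113.2  -23.5]
(348, 71) [-116.7   -9.4]
(287, 73) [-117.5   14.3]
(287, 82) [-120.8   14.4]
(276, 83) [-121.2   18.7]
(284, 96) [-126.    15.7]
(297, 99) [-127.1   10.6]
(307, 90) [-123.7    6.6]
(316, 93) [-124.9    3. ]
(318, 87) [-122.6    2.2]
(332, 91) [-124.1   -3.3]
(333, 86) [-122.2   -3.7]
(348, 89) [-123.3   -9.6]
(350, 84) [-121.5  -10.3]
(381, 85) [-121.8  -22.5]
(383, 80) [-120.   -23.2]
(410, 87) [-122.6  -34. ]
(414, 227) [-182.1  -41. ]
(406, 232) [-184.6  -37.6]
(385, 228) [-182.6  -28. ]
(379, 245) [-191.1  -25.8]
(335, 248) [-192.6   -5.6]
(327, 233) [-185.1   -1.8]
(285, 227) [-182.2   17.1]
(262, 86) [-122.3   24.2]
(267, 82) [-120.8   22.2]
(261, 81) [-120.4   24.5]
(290, 254) [-195.7   15.2]
(415, 241) [-189.   -42.1]
```

View pics/w4.png

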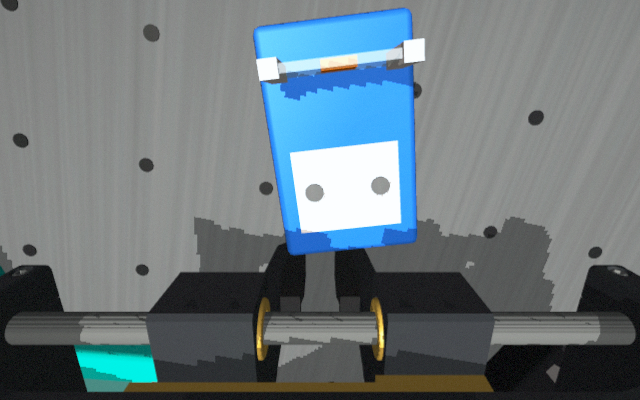

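The carrier is now at about (-145, -8), yaw +6.7°. A push on the right side near the rear turns it clockwise and shifts it +y, which fixes both errors.

>>> drive_tool([
  [0,0,0,-15,0,0,0],
  [0,0,0,-10,0,-30,0],
  [0,0,0,0,20,-40,0],
  [0,0,0,10,30,0,0],
  [0,0,0,20,30,0,0],
  [0,0,0,19,0,0,0],
  [0,0,0,0,0,35,0],
  [0,0,0,0,0,35,0],
  [0,0,0,0,-5,0,0],
  [0,0,0,0,-5,0,0],
  [0,0,0,0,-4,0,0],
  [0,0,0,0,-4,0,0],
  [0,0,0,0,-4,0,0],
  [0,0,0,0,-4,0,0],
  [0,0,0,0,-4,0,0],
  [0,0,0,0,-2,0,0],
  [0,0,0,0,0,0,0],
  [0,0,0,0,0,0,0],
])

```text
time_s: 8.32
ee_pos: [0.6351, -0.0578, 0.0068]
eef_rot: [-180.0, -0.0, 101.5]
force: [0.3, 0.5, 0.7]
opening: 0.0007
grip_force: 0.3
```

>>> drive_tool([
  [0,0,0,0,10,0,0],
  [0,0,0,0,10,-30,0],
  [0,0,0,-20,0,-40,0.17],
  [0,0,0,-30,-20,0,0.17],
  [0,0,0,-10,-30,0,0.17],
  [0,0,0,0,-17,0,0.17],
  [0,0,0,0,0,0,0.17],
])

```text
time_s: 8.9
ee_pos: [0.5965, -0.1275, 0.0731]
eef_rot: [-179.7, 0.0, 101.3]
force: [-0.7, -0.6, 0.4]
opening: 0.015
grip_force: 0.0
```

```bash
cat >> h.py <<'E'
def car2(f,z=.022):
    # hull fit: blue region + white plate, closed
    m=mask(f,"blue"); c=big(cv2.morphologyEx(m,cv2.MORPH_CLOSE,np.ones((41,41))))[:,0].astype(float)
    P=np.array([st(onz(f,u,v,z)*1000) for u,v in c],np.float32)
    (c,(w,h),a)=cv2.minAreaRect(P)
    return np.round(c,1),round((a+45)%90-45,1),(round(w,1),round(h,1))
E
python3 - <<'E'
from h import *
w=wrist();save(w,"pics/w5.png")
print(tcp(),car2(w));corners(w)
E
```

```text
(array([-242.4,    2.5]), np.float64(73.52654175669282), np.float64(-0.07451917119549023), array([ 0.8,  0.6, -0.1]), 8.95) (array([-151.8,   -0.6]), -1.7, (59.7, 76.2))
(295, 0) [-114.4   19.8]
(304, 11) [-119.6   15. ]
(313, 4) [-116.3   10.1]
(382, 8) [-118.4  -27.4]
(387, 23) [-125.7  -30.6]
(380, 117) [-175.8  -29.5]
(374, 141) [-190.1  -26.6]
(292, 139) [-188.8   23.7]
(281, 131) [-183.9   30.2]
(282, 137) [-187.5   29.7]
(376, 141) [-190.1  -27.8]
(390, 0) [-114.6  -31.5]
```

View pics/w5.png

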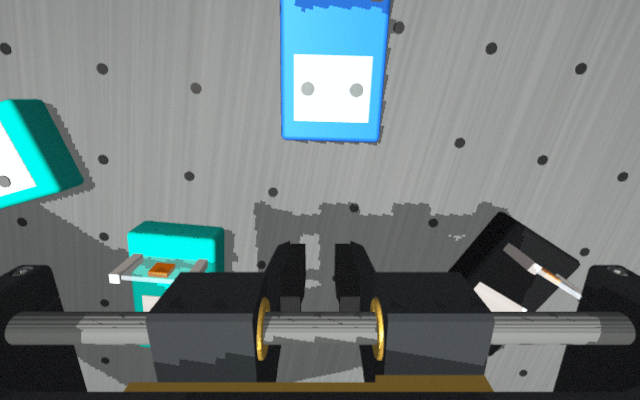

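Now it is square: y about -0.6, yaw about -1.7°. I'll push flat from behind until it is just short of the posts, then check.

>>> drive_tool([
  [0,0,0,0,3,33,0.17],
  [0,0,0,0,0,32,0.17],
  [0,0,0,12,0,0,0.17],
  [0,0,0,12,0,0,0.17],
  [0,0,0,10,0,0,0.17],
  [0,0,0,5,0,0,0.17],
  [0,0,0,4,0,0,0.17],
  [0,0,0,4,0,0,0.17],
  [0,0,0,5,0,0,0.17],
  [0,0,0,6,0,0,0.17],
  [0,0,0,6,0,0,0.17],
  [0,0,0,6,0,0,0.17],
  [0,0,0,6,0,0,0.17],
  [0,0,0,6,0,0,0.17],
  [0,0,0,6,0,0,0.17],
  [0,0,0,6,0,0,0.17],
  [0,0,0,6,0,0,0.17],
  [0,0,0,5,0,0,0.17],
  [0,0,0,3,0,0,0.17],
  [0,0,0,0,0,0,0.17],
])

```text
time_s: 10.62
ee_pos: [0.5818, -0.0167, 0.0088]
eef_rot: [-180.0, -0.1, 101.6]
force: [-0.2, 0.9, -0.7]
opening: 0.0151
grip_force: 0.0
```

Run:
```python
from h import *
w=wrist();save(w,"pics/w6.png")
print(tcp(),car2(w));corners(w,.022,6)
```

```text
(array([-132.5,   -2.4]), np.float64(8.693331208496847), np.float64(0.07819460322870952), array([-0.3, -0.3, -0. ]), 10.6667) (array([-70.2,   2.2]), 0.1, (102.2, 59.7))
(236, 77) [-45.3  31.6]
(250, 251) [-120.3   31.1]
(374, 252) [-120.7  -26.1]
(388, 77) [-45.2 -27.5]
(263, 71) [-43.1  21. ]
(261, 80) [-46.4  22. ]
(246, 80) [-46.4  27.8]
(279, 95) [-51.9  15.1]
(294, 87) [-48.9   9.1]
(370, 87) [-48.9 -20.7]
(384, 98) [-53.  -26.4]
(375, 245) [-117.2  -26.4]
(331, 251) [-120.3   -6.3]
(325, 233) [-111.2   -3.4]
(265, 233) [-111.3   23.7]
(262, 250) [-119.8   25.5]
(249, 245) [-117.3   31.3]
(237, 79) [-46.   31.3]
(244, 79) [-46.   28.6]
```

View pics/w6.png

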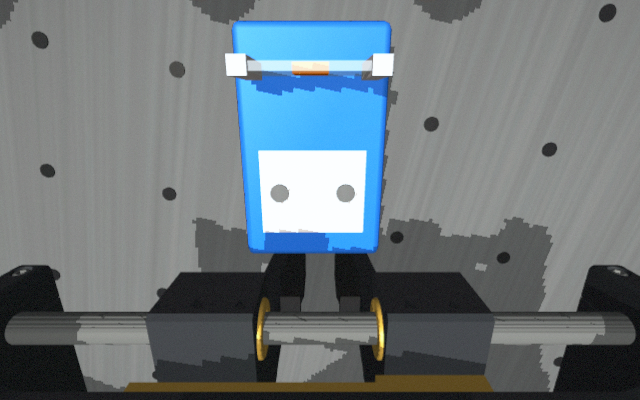

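The carrier is square and just short of the posts, with y about +2. I'll back off and rise to see the carrier and posts in one frame.

>>> drive_tool([
  [0,0,0,-10,0,0,0.17],
  [0,0,0,0,0,-35,0.17],
  [0,0,0,0,-2,-40,0.17],
  [0,0,0,0,0,-40,0.17],
  [0,0,0,0,0,-40,0.17],
  [0,0,0,0,0,0,0.17],
  [0,0,0,0,0,0,0.17],
])

```text
time_s: 11.25
ee_pos: [0.5839, -0.0293, 0.1661]
eef_rot: [179.7, 0.1, 101.4]
force: [0.2, -0.4, -0.0]
opening: 0.015
grip_force: 0.0
```

Run:
```python
from h import *
w=wrist();save(w,"pics/w7.png")
print(tcp(),car2(w))
g=cv2.cvtColor(w["color"],cv2.COLOR_RGB2HSV)
m=cv2.inRange(g,(0,0,190),(180,50,255))
n,l,s,c=cv2.connectedComponentsWithStats(m)
for i in range(1,n):
    if s[i,4]>150: print(s[i].tolist(),np.round(c[i],1),"z40:",np.round(st(onz(w,*c[i],.04)*1000),1))
c=big(mask(w,"yellow"));x,y=c[:,0].mean(0);print("bar",x,y,cv2.minAreaRect(np.array([st(onz(w,float(u),float(v),.02)*1000) for u,v in c[:,0]],np.float32)))
corners(w,.022,6)
```

```text
(array([-144.7,   -0.5]), np.float64(164.14123020268906), np.float64(-0.04583774355005232), array([ 0.2, -0.5, -0.8]), 11.3) (array([-73.7,   2.1]), 0.0, (94.8, 60.0))
[233, 0, 39, 27, 681] [252.4  12.5] z40: [-5.1 49.5]
[361, 0, 39, 27, 679] [379.4  12.6] z40: [ -5.1 -46.3]
[282, 62, 67, 10, 330] [314.2  66.2] z40: [-42.6   3.1]
[291, 107, 51, 42, 2001] [315.6 127.4] z40: [-90.    2.2]
[79, 217, 53, 48, 1417] [105.4 240.1] z40: [-192.9  199.2]
bar 380.25 324.20454545454544 ((-305.1565246582031, -68.89360046386719), (26.68071174621582, 5.41678524017334), 0.8473203182220459)
(282, 47) [-26.3  29.9]
(350, 48) [-27.1 -26.5]
(345, 73) [-46.4 -22.8]
(287, 73) [-46.4  26.4]
(349, 81) [-52.8 -26.4]
(348, 157) [-118.3  -27.3]
(284, 155) [-116.4   31.4]
(346, 160) [-121.1  -25.5]
(350, 48) [-27.1 -26.5]
```

View pics/w7.png

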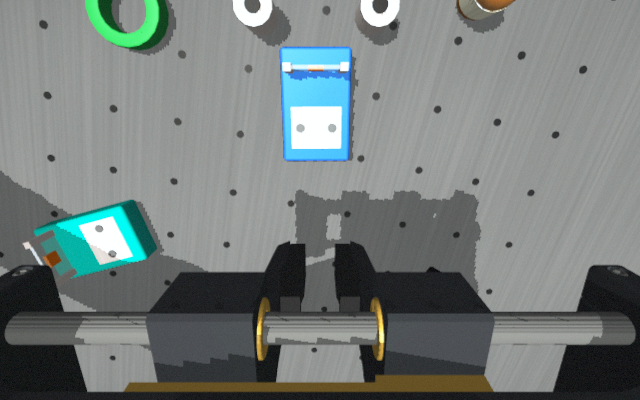

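Measured in the same frame, the posts' midpoint is at y=+1.6 and the carrier at +2.1, so it is centred to 0.5 mm and square. I'll go down and push into the gap in stages.

>>> drive_tool([
  [0,0,0,0,0,39,0.17],
  [0,0,0,0,0,39,0.17],
  [0,0,0,0,0,39,0.17],
  [0,0,0,0,0,38,0.17],
  [0,0,0,5,0,0,0.17],
  [0,0,0,0,0,0,0.17],
])

```text
time_s: 11.8
ee_pos: [0.5787, -0.0226, 0.0054]
eef_rot: [-179.7, -0.1, 101.6]
force: [0.2, -0.1, 0.9]
opening: 0.0148
grip_force: 0.0
```

>>> drive_tool([
  [0,0,0,4,0,0,0.17],
  [0,0,0,4,0,0,0.17],
  [0,0,0,4,0,0,0.17],
  [0,0,0,5,0,0,0.17],
  [0,0,0,5,0,0,0.17],
  [0,0,0,5,0,0,0.17],
  [0,0,0,5,0,0,0.17],
  [0,0,0,5,0,0,0.17],
  [0,0,0,4,0,0,0.17],
  [0,0,0,0,0,0,0.17],
])

```text
time_s: 12.63
ee_pos: [0.5729, 0.0182, 0.0091]
eef_rot: [180.0, -0.0, 101.6]
force: [-0.5, -0.8, 0.9]
opening: 0.0149
grip_force: 0.0
```

```bash
cat > chk.py <<'E'
from h import *
w=wrist();print(tcp(),car2(w))
g=cv2.cvtColor(w["color"],cv2.COLOR_RGB2HSV)
m=cv2.inRange(g,(0,0,190),(180,50,255))
n,l,s,c=cv2.connectedComponentsWithStats(m)
for i in range(1,n):
    if s[i,4]>150 and s[i,1]<200: print(s[i].tolist(),np.round(st(onz(w,*c[i],.04)*1000),1))
# left/right edges of blue along the rows, on plane z=.022
b=mask(w,"blue")
for v in range(20,260,30):
    u=np.flatnonzero(b[v])
    if len(u)>20: L,R=[st(onz(w,float(k),v,.022)*1000) for k in(u[0],u[-1])];print(v,np.round(L,1),np.round(R,1),round((L+R)[1]/2,1))
import sys
if len(sys.argv)>1: save(w,sys.argv[1])
E
python3 chk.py
```

```text
(array([-96.6,  -0.7]), np.float64(8.992338048815773), np.float64(0.0823478335615846), array([ 0.1, -0.3,  0.2]), 12.6833) (array([-37.7,   0.9]), 0.1, (95.7, 59.8))
[126, 0, 91, 88, 5064] [ 0.6 49.1]
[419, 0, 90, 89, 5119] [  0.7 -45.9]
[236, 54, 21, 22, 423] [-6.5 25.4]
[382, 54, 21, 22, 424] [ -6.4 -23.4]
[266, 151, 107, 81, 7748] [-49.9   0.9]
50 [ 0.3 30.7] [  0.4 -28.6] 1.1
80 [-10.4  30.8] [-10.3 -28.6] 1.1
110 [-21.7  30.8] [-21.6 -28.7] 1.0
140 [-33.7  30.4] [-33.6 -28.7] 0.8
170 [-46.3  30.4] [-46.2 -28.8] 0.8
200 [-59.7  30.4] [-59.6 -28.8] 0.8
230 [-74.   30.4] [-73.9 -28.9] 0.8
```

Post midpoint 1.6, carrier 1.0, yaw 0.1°: clean entry. Continue.

>>> drive_tool([
  [0,0,0,4,0,0,0.17],
  [0,0,0,5,-0.1,0,0.17],
  [0,0,0,5,-0.1,0,0.17],
  [0,0,0,5,-0.1,0,0.17],
  [0,0,0,5,-0.1,0,0.17],
  [0,0,0,5,-0.1,0,0.17],
  [0,0,0,5,0,0,0.17],
  [0,0,0,5,0,0,0.17],
  [0,0,0,5,0,0,0.17],
  [0,0,0,5,0,0,0.17],
  [0,0,0,5,0,0,0.17],
  [0,0,0,5,0,0,0.17],
  [0,0,0,5,0,0,0.17],
  [0,0,0,4,0,0,0.17],
  [0,0,0,0,0,0,0.17],
])

```text
time_s: 13.93
ee_pos: [0.5586, 0.0849, 0.0089]
eef_rot: [180.0, -0.1, 101.6]
force: [0.3, 0.1, -0.5]
opening: 0.0152
grip_force: 0.0
```

```bash
python3 chk.py pics/w8.png
python3 - <<'E'
from h import *
s=grab("side");save(s,"pics/s8.png")
E
```

```text
(array([-28.4,  -0. ]), np.float64(8.844706698583261), np.float64(0.09041242176949993), array([ 0.7, -0.4,  0.3]), 13.9833) (array([30.5,  1.6]), 0.1, (95.5, 59.8))
[236, 54, 21, 22, 429] [61.6 26.1]
[383, 54, 21, 22, 426] [ 61.7 -22.8]
[266, 151, 107, 81, 7764] [18.3  1.6]
[160, 196, 75, 65, 2818] [ 3.5 48.8]
[405, 197, 74, 64, 2356] [  5.3 -47.2]
50 [68.4 31.1] [ 68.5 -27.8] 1.7
80 [57.7 31.1] [ 57.8 -27.8] 1.7
110 [46.4 31.1] [ 46.6 -27.9] 1.6
140 [34.5 31.1] [ 34.6 -27.9] 1.6
170 [21.9 31.1] [ 22.  -27.9] 1.6
200 [ 8.5 31.1] [  8.6 -28. ] 1.6
230 [-5.8 31.1] [ -5.6 -28. ] 1.5
```

View pics/w8.png

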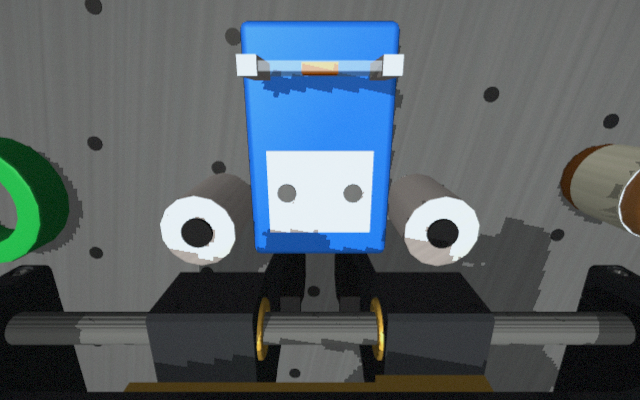

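Centred between the posts and square. About 24 mm remain.

>>> drive_tool([
  [0,0,0,4,0,0,0.17],
  [0,0,0,4,0,0,0.17],
  [0,0,0,4,0,0,0.17],
  [0,0,0,3,0,0,0.17],
  [0,0,0,2,0,0,0.17],
  [0,0,0,2,0,0,0.17],
  [0,0,0,1,0,0,0.17],
  [0,0,0,1,0,0,0.17],
  [0,0,0,1,0,0,0.17],
  [0,0,0,0,0,0,0.17],
])

```text
time_s: 14.87
ee_pos: [0.5545, 0.1049, 0.0089]
eef_rot: [180.0, -0.0, 101.5]
force: [-0.8, -0.8, -1.0]
opening: 0.0148
grip_force: 0.3
```

>>> drive_tool([
  [0,0,0,0.5,0,0,0.17],
  [0,0,0,0.5,0,0,0.17],
  [0,0,0,0,0,0,0.17],
])

```text
time_s: 15.12
ee_pos: [0.5544, 0.1057, 0.0089]
eef_rot: [180.0, 0.0, 101.5]
force: [0.6, -1.7, -0.2]
opening: 0.015
grip_force: 0.6
```

```bash
python3 chk.py | head -4; python3 -c "
from h import *
w=wrist();c=big(mask(w,'yellow'));print(cv2.minAreaRect(np.array([st(onz(w,float(u),float(v),.02)*1000) for u,v in c[:,0]],np.float32)));corners(w,.022,5)"
```

```text
(array([-6.7, -0.1]), np.float64(8.893184387694482), np.float64(0.0132914722001658), array([-0.4, -1.8, -1.1]), 15.1667) (array([51.8,  1.4]), 0.0, (95.5, 59.8))
[236, 55, 21, 22, 436] [82.7 25.9]
[383, 55, 21, 22, 431] [ 82.7 -23. ]
[266, 152, 108, 81, 7768] [39.2  1.4]
((103.05633544921875, 1.4176712036132812), (7.56853723526001, 88.8812026977539), 0.014851635321974754)
(244, 78) [79.8 30.8]
(256, 250) [ 5.6 30.7]
(382, 252) [  4.6 -27.5]
(395, 78) [ 79.8 -28. ]
(370, 81) [ 78.7 -18.3]
(369, 72) [ 82.  -17.7]
```

>>> drive_tool([
  [0,0,0,0.5,0,0,0.17],
  [0,0,0,0.5,0,0,0.17],
  [0,0,0,0,0,0,0.17],
])

```text
time_s: 15.47
ee_pos: [0.5542, 0.1068, 0.0089]
eef_rot: [180.0, -0.0, 101.5]
force: [-0.3, -2.0, -0.6]
opening: 0.0148
grip_force: 0.6
```

>>> drive_tool([
  [0,0,0,0.5,0,0,0.17],
  [0,0,0,0.5,0,0,0.17],
  [0,0,0,0,0,0,0.17],
])

```text
time_s: 15.72
ee_pos: [0.5539, 0.1079, 0.0089]
eef_rot: [180.0, -0.0, 101.5]
force: [0.1, -1.9, -0.2]
opening: 0.015
grip_force: 0.6
```

Still sliding freely at about 2 N of friction, with no contact yet.

>>> drive_tool([
  [0,0,0,0.5,0,0,0.17],
  [0,0,0,0.5,0,0,0.17],
  [0,0,0,0,0,0,0.17],
])

```text
time_s: 15.97
ee_pos: [0.5538, 0.1088, 0.0089]
eef_rot: [-180.0, 0.0, 101.5]
force: [0.1, -0.9, 0.4]
opening: 0.015
grip_force: 0.8
```

>>> drive_tool([
  [0,0,0,0.5,0,0,0.17],
  [0,0,0,0.5,0,0,0.17],
  [0,0,0,0,0,0,0.17],
])

```text
time_s: 16.22
ee_pos: [0.5537, 0.1088, 0.0089]
eef_rot: [-180.0, 0.1, 101.5]
force: [0.6, -4.2, -0.1]
opening: 0.0151
grip_force: 2.3
```

>>> drive_tool([
  [0,0,0,0.5,0,0,0.17],
  [0,0,0,0.5,0,0,0.17],
  [0,0,0,0,0,0,0.17],
])

```text
time_s: 16.47
ee_pos: [0.5537, 0.1088, 0.0089]
eef_rot: [-180.0, 0.1, 101.5]
force: [0.9, -7.1, 1.7]
opening: 0.0146
grip_force: 3.4
```

The carrier has stopped against the bar and the force is building, so it is home. I'll retreat straight back, then up.

>>> drive_tool([
  [0,0,0,0.5,0,0,0.17],
  [0,0,0,0,0,0,0.17],
  [0,0,0,-2,0,0,0.17],
  [0,0,0,-4,0,0,0.17],
  [0,0,0,-8,0,0,0.17],
  [0,0,0,-15,0,0,0.17],
  [0,0,0,-20,0,0,0.17],
  [0,0,0,-20,0,-10,0.17],
  [0,0,0,-20,0,-35,0.17],
  [0,0,0,0,0,-40,0.17],
  [0,0,0,20,0,-40,0.17],
  [0,0,0,30,0,-40,0.17],
  [0,0,0,30,0,0,0.17],
  [0,0,0,20,0,0,0.17],
  [0,0,0,0,0,0,0.17],
  [0,0,0,0,0,0,0.17],
])

```text
time_s: 17.8
ee_pos: [0.552, 0.1169, 0.1646]
eef_rot: [180.0, -0.0, 101.7]
force: [-0.4, -1.2, -0.1]
opening: 0.015
grip_force: 0.0
```

```bash
python3 chk.py pics/w9.png; python3 -c "
from h import *
w=wrist();c=big(mask(w,'yellow'));print(cv2.minAreaRect(np.array([st(onz(w,float(u),float(v),.02)*1000) for u,v in c[:,0]],np.float32)))"
```

```text
(array([3. , 0.1]), np.float64(164.25766666027621), np.float64(0.05035024338560845), array([ 0.6, -0.1, -0.5]), 17.85) (array([54.6,  1.5]), -0.0, (60.0, 94.7))
[288, 92, 65, 9, 301] [84.8  2.3]
[295, 132, 50, 41, 1911] [39.6  1.6]
[250, 179, 33, 33, 706] [ 1.4 49.6]
[357, 179, 34, 32, 690] [  1.7 -46.2]
[483, 182, 23, 22, 381] [   4.2 -153.2]
((107.93788146972656, 1.4281120300292969), (12.477140426635742, 89.70297241210938), 0.05086122080683708)
```

View pics/w9.png

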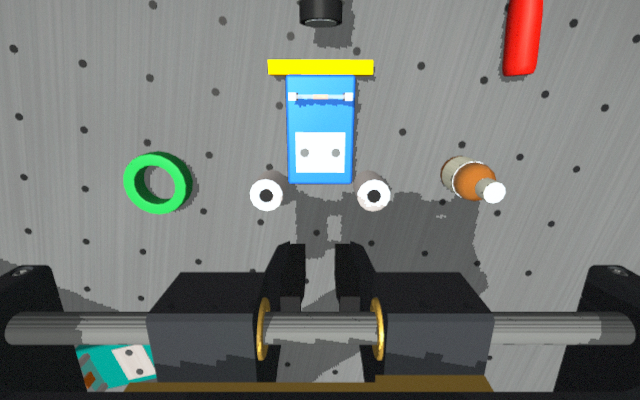

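The picture shows the carrier flush and square against the yellow bar at (320,68), centred between the posts at (266,195) and (374,195). The tape, bottle and screwdriver are in place and the arm is clear above.

```bash
python3 -c "
from workcell import bot
print(bot.sign_off())"
```

```text
the job is handed in; nothing more can be done
None
```

The blue carrier is through the gap and sits square, centred and flush against the yellow stop bar; the glass target, tape, bottle and screwdriver were untouched as far as the images show, and the arm was clear when I handed the job in at about 18 s.

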